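# Unbolt the hatch of the large sample chest

## Task

Unbolt the hatch of the larger of the two grey sample chests: lift the handle of its barrel bolt up out of its notch until it stands about upright, then slide the bolt out of its keeper, all the way back to the end of its travel, and let go. Leave the smaller chest bolted as it is.

Things in the scene. Friction and masses are not known exactly. Their poses are not given: they have to be found in the camera images.
- large_chest: larger chest: fixed grey box 170 x 230 mm (x, y), white hatch on top at z = 88 mm; left or right of the small one. Origin: centre of underside; its x points away from the robot, y left, z up. Steel barrel bolt on the hatch, rod along y, axis at x -20, z 105 mm. Bolt shut: ball of the handle at x -58, y -30, z 123 mm. Keeper on the rim at y -80 to -98 mm. The hatch itself stays shut
- large_chest_bolt (a joint): slide of the large chest's bolt, m: 0 fully in its keeper, 0.045 fully back at its stop; grows to the chest's +y, the handle moves with it. Friction 1.5 N, stays where left. Left of the notch a slot for the upright handle runs between two rails to y +34 mm; guide barrel on the right. Rails, barrel and keeper: up to 30 mm over the hatch, within 16 mm of the rod's axis
- large_chest_handle (a joint): turn of that bolt's handle about the rod, rad: 0 leaning to the chest's -x, 25 degrees above level, in its notch; 1.13 upright, stop at 1.3. Stem 8 mm thick, black ball of 18 mm diameter at its end, centre 42 mm from the rod's axis. Below about 0.55 the notch (2 mm play along y) blocks the bolt. Starts at 0 to 0.2. Friction 1.2 N at the ball, stays where left
- small_chest_bolt (a joint): slide of the bolt on the smaller chest (fixed grey box 110 x 150 mm, 58 mm high, with a bolt just like the other), m: 0 fully in its keeper; to be left alone

How it is judged:
By the outcome, as a careful person would: the job done as asked, in the order asked, and still so for the second after the job is handed in, with the robot touching nothing.
It also fails if it takes over 38 s, if anything falls off the work surface, if the arm or the gripper's body presses on something with over 40 N, if the wrist force passes 120 N, or if a joint passes its speed limit or range.

## Robot

A 6-joint arm with a two-finger parallel gripper is mounted at the origin on a cart in front of the work surface, level with it; the furniture and walls round the work are solid. World frame = base frame: x ahead of the robot, y to its left, z up, the work surface at z = 0. Lengths are in mm, angles in rad, forces in N, time in s.
With the tool pointing down it reaches from about 300 to 775 mm from the base axis. Payload 14.6 kg.
Tool frame: the origin (TCP) lies at the very end of the fingers, on their centre line; the grasp point (between the pads) lies 19 mm behind it; z points along the fingers, y is the line along which they close (so a half turn about z gives the same grasp; the last joint's range is limited). The gripper opens to 94 mm and grips with 3 to 60 N. Pads are 16 mm wide; open, the fingers measure 119 mm over their backs; the gripper's body (75 mm by 177 mm) begins 78 mm behind the grasp point.
Start: joints at [-1.172, 0.3, 1.521, -0, 1.321, -0.067], TCP at [247.018, -491.398, 205.446] pointing down, gripper open.
Joint ranges: [-3.03, 3.03], [-0.79, 2.21], [0.23, 2.52], [-1.04, 4.18], [0, 3.07], [-2.55, 2.55]. Speed limits (rad/s): [2.22, 2.22, 2.57, 3.14, 3.14, 3.14].

## Interface

Orientations are given as [roll, pitch, yaw] about the fixed x, y, z axes, in that order (R = Rz(yaw) Ry(pitch) Rx(roll)).
In Python, from cell import manip gives the robot as it stands.
- The arm moves only by the tool servo_tool, never from a script. Its argument "motion" is a list that holds one entry, the list of rows, each a list of 7 numbers: the shift along the world's x, y, z as a fraction of full scale, then the turn, a rotation vector about the world's x, y, z as a fraction of full scale, then the closure, from 0 (fully open) to 1 (shut). In form: [[[x, y, z, rx, ry, rz, gripper], ...]]. A call has 1 to 10 rows; each row is the pose to reach, as a shift and turn from the pose commanded when the call began, turning the shorter way round; what a row does not reach only later rows make up. Full scale, the value 1, is 0.5 m for a shift and pi rad for a turn. A row lasts 1/10 s, in which the tool goes at most 50 mm and 8.59 degrees, less where a joint would pass 70% of its speed; a pose out of reach is approached as far as the arm can. A call with a number of a shift or a turn outside -1 to 1 is refused whole. A call with a gripper value outside its range is refused whole. The fingers move at their own pace and stop on an object; "newtons" is the grip in N (left out, the last holds). Time passes only in rows, so rows that repeat a pose let the fingers close. It gives the time, the measured TCP pose, the force, the opening and the grip force at its end, in the units of the state.
- manip.read_state(): the state, without advancing time (a new reading comes with each control period).
- manip.camera(name): name is "scene" or "top" or "wrist"; returns a dict with "frame" (480x640x3 uint8, red, green, blue), "range_z" (480x640 float32, mm along the optical axis (not along the pixel's ray), 0 where there is no reading), "vfov" (degrees; the focal length in pixels is half the picture's height over the tangent of half this angle, whatever the lens; pixels are square), "cx", "cy" (the principal point, pixels), "cam_to_world" (4x4, takes a point from camera to world coordinates). Camera axes: x right, y down, z forward; pixel columns grow to the right and rows downward; lengths in mm; the calibration is good to about 2 mm. A picture is of the moment at which its call begins.
- manip.sign_off(): hands the job in; it is judged then, once.
The state is a dict: "clock": time; "joints": joint angles; "qd": joint speeds; "effort": joint torques, N m; "eef_pos": TCP position; "eef_rot": TCP orientation; "wrist_force": force on the tool from outside, world axes, zero at the start; "moment": the same for the moment, N m; "finger_gap": finger opening in mm; "finger_force": force on a finger pad.
Only numpy, scipy, OpenCV 4.12 (cv2) and the standard library are available. Lean on these libraries where they do the work, as an engineer would, in place of code of your own. Each camera call takes 0.05 s, during which the arm holds its last target. There are 200 camera calls.

## Working session

There is one attempt and no reset: what is moved stays moved. The work goes in short steps, Python scripts to look and compute and a tool call to move; the robot and the scene stay as the last step left them, time stands still between calls to the robot, and variables do not carry over. Pictures are saved under pics/ and viewed, at most 10 in all, crops included, and the job is handed in when it is done.

Besides the shell and the picture viewer there is one more tool, called after "Emit:" as name([rows], argument=value, ...), one row to a line, values as JSON. servo_tool: Moves the arm, as the interface text tells. Its arguments: {"type":"object","properties":{"motion":{"type":"array"},"newtons":{"type":"number"}},"required":["motion"]}

```bash
mkdir -p pics
cat > h.py <<'E'
import numpy as np, cv2
from cell import manip
def shot(n,f):
    c=manip.camera(n); cv2.imwrite(f'pics/{f}.png',c['frame'][:,:,::-1]); np.savez(f'pics/{f}.npz',**c); return c
def load(f): return np.load(f'pics/{f}.npz')
def pts(c):
    f=240/np.tan(np.radians(float(c['vfov']))/2); z=c['range_z'].astype(float)
    v,u=np.mgrid[:480,:640]; P=np.stack([(u-c['cx'])*z/f,(v-c['cy'])*z/f,z],-1)
    M=c['cam_to_world']; return P@M[:3,:3].T+M[:3,3]
E
python3 -c "
from h import *
s=manip.read_state();print(s)
for n in('top','scene'):shot(n,n+'0')
"
```

```text
{'clock': 0.0, 'joints': array([-1.17160438e+00,  3.00480185e-01,  1.52159641e+00, -8.43546203e-06,
        1.32067802e+00, -6.65839125e-02]), 'qd': array([-5.53478362e-04,  2.09126917e-03,  1.15456807e-03,  6.66911948e-05,
       -8.04033602e-04, -9.39357004e-04]), 'effort': array([-4.39662963e-04, -5.31802726e+01, -3.52736056e+01,  7.08753197e-02,
        2.43863388e-02, -8.89891680e-05]), 'eef_pos': array([ 246.91435616, -491.16493465,  204.87485874]), 'eef_rot': array([-3.14043272e+00, -6.91584741e-05,  4.65777915e-01]), 'wrist_force': array([0.0102685 , 0.35945349, 0.26529198]), 'moment': array([-0.01696392, -0.00214695,  0.01042465]), 'finger_force': 0.0, 'finger_gap': 94.24626637285732}
```

View pics/top0.png

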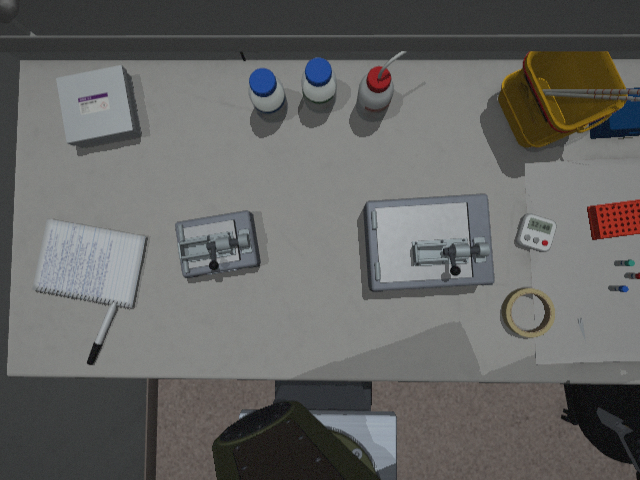

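View pics/scene0.png

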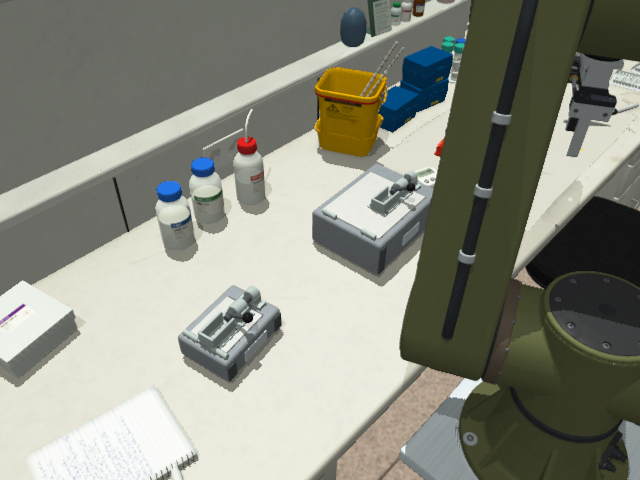

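The top view shows the large chest on the right (about 365–494, 195–291), its ball at (455,270), and the small chest on the left.

```bash
python3 -c "
from h import *
c=load('top0');P=pts(c)
m=np.zeros((480,640),bool);m[180:305,345:510]=1
m&=(P[...,2]>70)&(P[...,2]<150)
q=P[m][:,:2].astype(np.float32);print(m.sum(),cv2.minAreaRect(q),cv2.boxPoints(cv2.minAreaRect(q)))
for v,u in[(270,455),(268,455),(272,455),(250,440),(220,420),(255,415),(248,485),(290,490)]:print(u,v,P[v,u].round(1))
b=(c['frame'].max(-1)<50)&m
print(b.sum(),P[b&(P[...,2]>105)].mean(0))
"
```

```text
11146 ((497.2991943359375, -209.96511840820312), (171.90859985351562, 230.6690673828125), 3.9714272022247314) [[ 403.56335 -100.86065]
 [ 419.53925 -330.9758 ]
 [ 591.03503 -319.06958]
 [ 575.05914  -88.95444]]
455 270 [ 445.6 -240.8  139.2]
455 268 [ 449.1 -241.6  136.3]
455 272 [ 442.1 -241.5  136.4]
440 250 [ 481.8 -225.9   94.3]
420 220 [ 537.6 -190.7   87.9]
415 255 [ 471.8 -176.5  113.4]
485 248 [ 485.1 -300.5  117.1]
490 290 [ 404.3 -350.1   -1.6]
178 [ 456.55703549 -244.46490306  126.4860342 ]
```

Emit:
servo_tool([
  [[0.398,0.497,0,0,0,-0.1262,0.3],[0.398,0.497,0,0,0,-0.1262,0.3],[0.398,0.497,0,0,0,-0.1262,0.3],[0.398,0.497,0,0,0,-0.1262,0.3],[0.398,0.497,0,0,0,-0.1262,0.3],[0.398,0.497,0,0,0,-0.1262,0.3],[0.398,0.497,0,0,0,-0.1262,0.3],[0.398,0.497,0,0,0,-0.1262,0.3],[0.398,0.497,0,0,0,-0.1262,0.3],[0.398,0.497,0,0,0,-0.1262,0.3]],
], newtons=20)

```text
clock: 1.1
eef_pos: [445.4, -243.7, 205.3]
eef_rot: [-3.142, 0.0, 0.068]
wrist_force: [0.5, -0.6, 0.8]
finger_gap: 65.9
finger_force: 0.0
```

```bash
python3 -c "
from h import *
c=shot('wrist','w1');P=pts(c);s=manip.read_state();print(s['eef_pos'],s['eef_rot'],s['finger_gap'],s['joints'])
b=(c['frame'].max(-1)<60)&(P[...,2]>105)&(P[...,2]<150)&(np.hypot(P[...,0]-446,P[...,1]+242)<25)
print(b.sum(),P[b].mean(0),P[b].min(0),P[b].max(0));v,u=np.nonzero(b);print(u.mean(),v.mean())
"
```

```text
[ 445.39410464 -243.80287326  205.36937651] [-3.14153801e+00  1.86762427e-04  6.78592984e-02] 65.68368725276196 [-5.72942968e-01  2.05920412e-01  1.63881125e+00 -7.04724978e-05
  1.29704338e+00  9.30013124e-01]
656 [ 452.70302275 -243.35704609  128.90798758] [ 438.2389522  -251.98563533  111.47807315] [ 470.90491843 -235.64761832  137.82962518]
326.8780487804878 250.08993902439025
```

View pics/w1.png

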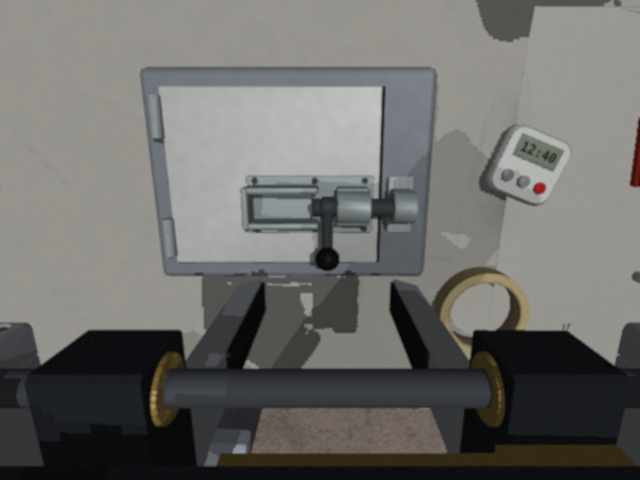

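The ball is at (327,259), which puts its centre near (447, -243.8, 129). The fingers straddle it along the rod, so I descend and grip.

Emit:
servo_tool([
  [[0.002,0,-0.09,0,0,0,0.4],[0.002,0,-0.15,0,0,0,0.4],[0.002,0,-0.183,0,0,0,0.4],[0.002,0,-0.183,0,0,0,0.4],[0.002,0,-0.183,0,0,0,1],[0.002,0,-0.183,0,0,0,1],[0.002,0,-0.183,0,0,0,1],[0.002,0,-0.183,0,0,0,1],[0.002,0,-0.183,0,0,0,1],[0.002,0,-0.183,0,0,0,1]],
], newtons=20)

```text
clock: 2.15
eef_pos: [447.1, -243.0, 114.2]
eef_rot: [3.141, -0.0, 0.069]
wrist_force: [0.2, 0.0, 1.7]
finger_gap: 16.1
finger_force: 20.0
```

Emit:
servo_tool([
  [[0.005,0.0003,0.006,0,0,0,1],[0.0094,0.0007,0.0114,0,0,0,1],[0.015,0.001,0.0164,0,0,0,1],[0.0206,0.0014,0.0208,0,0,0,1],[0.027,0.0019,0.0248,0,0,0,1],[0.0333,0.0023,0.0282,0,0,0,1],[0.0333,0.0023,0.0282,0,0,0,1]],
], newtons=20)

```text
clock: 2.85
eef_pos: [464.4, -241.7, 128.2]
eef_rot: [3.141, -0.001, 0.07]
wrist_force: [1.1, -1.2, -3.3]
finger_gap: 15.8
finger_force: 20.0
```

```bash
python3 -c "
from h import *
c=shot('wrist','w2');cv2.imwrite('pics/w2c.png',cv2.resize(c['frame'][100:400,150:550,::-1],None,fx=2,fy=2));s=manip.read_state();print(s['eef_pos'],s['wrist_force'],s['finger_gap'])
"
```

```text
[ 464.18662826 -241.7075598   128.10306802] [ 2.1506714  -0.64327815 -3.04585178] 16.15863896259847
```

View pics/w2c.png

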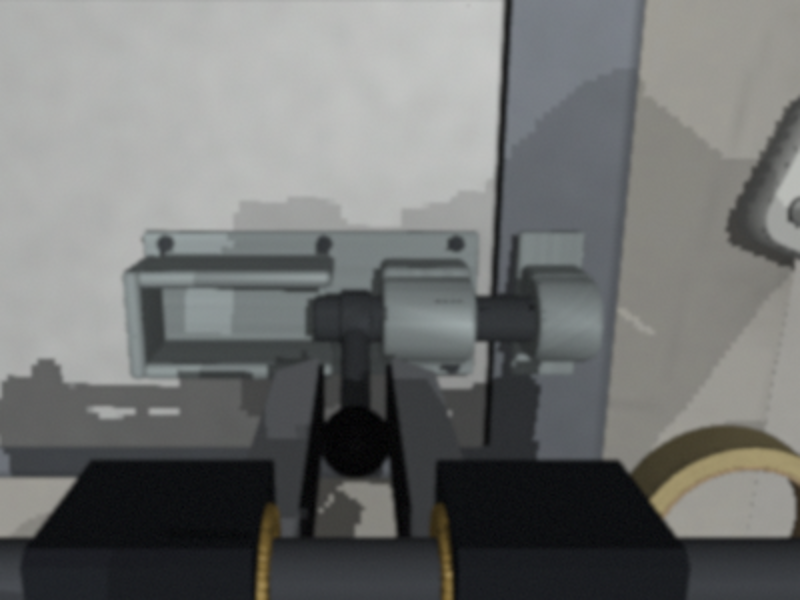

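The ball sits between the pads and has followed the arc. I continue to upright.

Emit:
servo_tool([
  [[0.007,0.0005,0.0027,0,0,0,1],[0.0138,0.001,0.005,0,0,0,1],[0.0238,0.0017,0.007,0,0,0,1],[0.0335,0.0024,0.0078,0,0,0,1],[0.0335,0.0024,0.0078,0,0,0,1],[0.0335,0.0024,0.0078,0,0,0,1]],
], newtons=20)

```text
clock: 3.5
eef_pos: [480.6, -240.5, 132.0]
eef_rot: [3.142, -0.0, 0.07]
wrist_force: [0.4, -0.3, 0.4]
finger_gap: 0.5
finger_force: 0.0
```

```bash
python3 -c "
from h import *
c=shot('wrist','w3');cv2.imwrite('pics/w3c.png',cv2.resize(c['frame'][100:400,150:550,::-1],None,fx=2,fy=2));s=manip.read_state();print(s['eef_pos'],s['wrist_force'],s['finger_gap'])
"
```

```text
[ 480.40522271 -240.51950257  131.98164619] [ 0.56410075  0.27381536 -0.54452571] 0.12100946054966898
```

View pics/w3c.png

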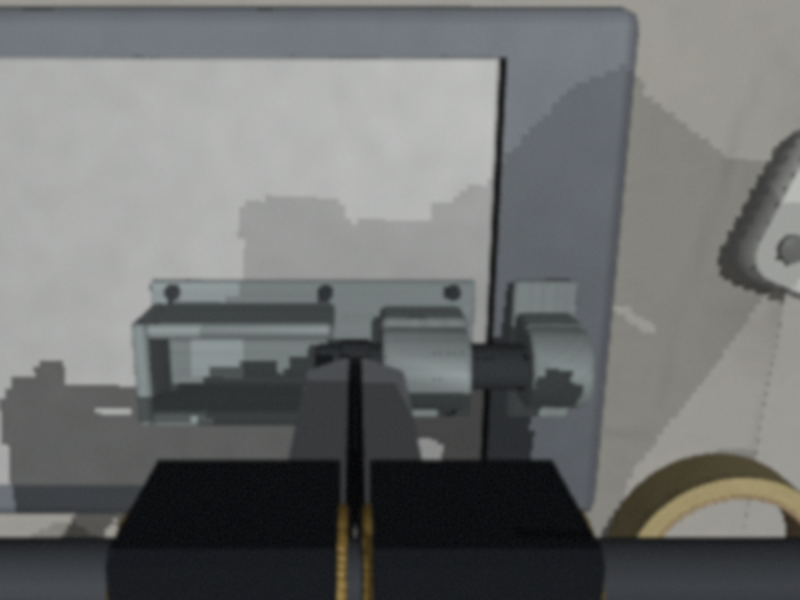

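The grip slipped: the fingers are shut and the ball is hidden behind them. I rise, open and look again.

Emit:
servo_tool([
  [[0,0,0.08,0,0,0,1],[0,0,0.14,0,0,0,0.4],[-0.03,0,0.14,0,0,0,0.4],[-0.03,0,0.14,0,0,0,0.4],[-0.03,0,0.14,0,0,0,0.4]],
])

```text
clock: 4.05
eef_pos: [465.3, -240.5, 201.7]
eef_rot: [-3.141, 0.0, 0.069]
wrist_force: [-0.1, -0.6, -0.5]
finger_gap: 29.5
finger_force: 0.0
```

```bash
python3 -c "
from h import *
c=shot('wrist','w4');P=pts(c);cv2.imwrite('pics/w4c.png',cv2.resize(c['frame'][100:400,150:550,::-1],None,fx=2,fy=2));s=manip.read_state();print(s['eef_pos'],s['wrist_force'],s['finger_gap'])
b=(c['frame'].max(-1)<60)&(P[...,2]>115)&(P[...,2]<165)&(np.hypot(P[...,0]-462,P[...,1]+242)<35)
v,u=np.nonzero(b);print(b.sum(),u.mean(),v.mean(),P[b].min(0),P[b].max(0))
q=P[b];print('top',q[q[:,2]>q[:,2].max()-2].mean(0))
"
```

```text
[ 465.46511001 -240.47242768  201.43297743] [0.12293334 0.24297103 0.26995532] 33.01330836612914
688 328.4244186046512 265.38081395348837 [ 452.60235642 -249.98067358  115.08090553] [ 479.33804597 -233.97174317  151.4363591 ]
top [ 461.19445492 -242.18965271  149.89541836]
```

View pics/w4c.png

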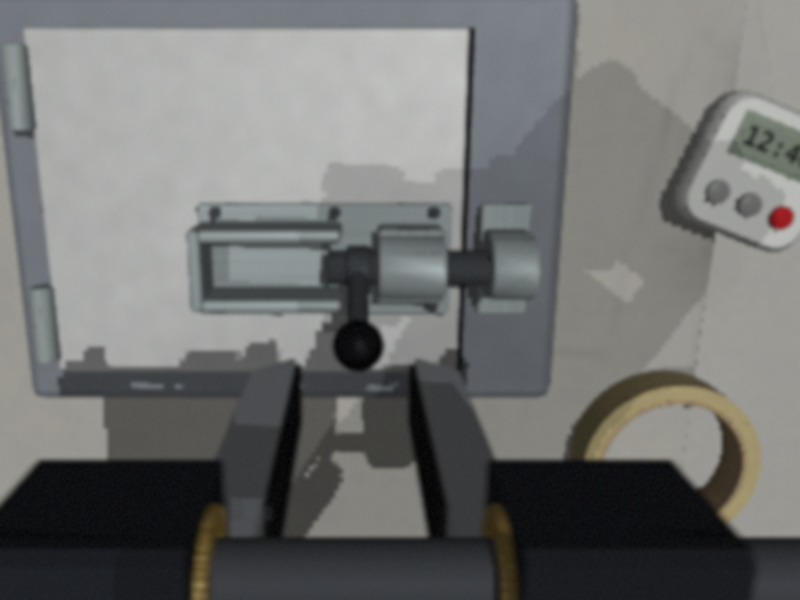

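The ball is at about (357,345) in the crop, with the handle at roughly 60° and the ball centre near (462, -242, 141.5). I regrip it centrally between the pads.

Emit:
servo_tool([
  [[-0.007,-0.003,0,0,0,0,0.4],[-0.007,-0.003,-0.08,0,0,0,0.4],[-0.007,-0.003,-0.158,0,0,0,0.4],[-0.007,-0.003,-0.158,0,0,0,0.4],[-0.007,-0.003,-0.158,0,0,0,1],[-0.007,-0.003,-0.158,0,0,0,1],[-0.007,-0.003,-0.158,0,0,0,1],[-0.007,-0.003,-0.158,0,0,0,1],[-0.007,-0.003,-0.158,0,0,0,1],[-0.007,-0.003,-0.158,0,0,0,1]],
], newtons=30)

```text
clock: 5.1
eef_pos: [462.1, -242.1, 123.4]
eef_rot: [3.141, -0.001, 0.069]
wrist_force: [-0.6, 1.4, 3.7]
finger_gap: 16.2
finger_force: 30.0
```

Emit:
servo_tool([
  [[0.0064,0.0004,0.0034,0,0,0,1],[0.0132,0.0009,0.0062,0,0,0,1],[0.02,0.0014,0.0085,0,0,0,1],[0.0274,0.0019,0.01,0,0,0,1],[0.034,0.0024,0.011,0,0,0,1],[0.04,0.0028,0.0112,0,0,0,1],[0.04,0.0028,0.0112,0,0,0,1]],
], newtons=30)

```text
clock: 5.8
eef_pos: [482.7, -240.5, 128.6]
eef_rot: [3.141, -0.001, 0.07]
wrist_force: [2.3, 0.7, -1.4]
finger_gap: 6.9
finger_force: 2.7
```

Emit:
servo_tool([
  [[0,0,0.08,0,0,0,1],[0,0,0.14,0,0,0,1],[-0.05,0,0.14,0,0,0,1],[-0.05,0,0.14,0,0,0,1]],
])

```text
clock: 6.2
eef_pos: [456.2, -240.7, 199.7]
eef_rot: [3.14, -0.002, 0.069]
wrist_force: [0.0, 0.5, -0.3]
finger_gap: 0.5
finger_force: 0.0
```

```bash
cat > ball.py <<'E'
from h import *
import sys
c=shot('wrist',sys.argv[1]);P=pts(c);cv2.imwrite(f'pics/{sys.argv[1]}c.png',cv2.resize(c['frame'][100:400,150:550,::-1],None,fx=2,fy=2));s=manip.read_state();print(s['eef_pos'],s['wrist_force'],s['finger_gap'])
b=(c['frame'].max(-1)<60)&(P[...,2]>128)&(P[...,2]<165)&(np.hypot(P[...,0]-470,P[...,1]+225)<55)
v,u=np.nonzero(b);print(b.sum(),u.mean(),v.mean(),P[b].min(0),P[b].max(0))
q=P[b]; x=np.linalg.lstsq(np.c_[2*q,np.ones(len(q))],(q**2).sum(1),rcond=None)[0];print('sphere',x[:3],np.sqrt(x[3]+x[:3]@x[:3]))
E
python3 ball.py w5
```

```text
[ 456.83579049 -240.70429342  199.23319759] [ 0.0141618  -0.30791637  0.31940368] 0.6417900443488735
563 329.0746003552398 253.3214920071048 [ 458.34043087 -249.75876     128.00879785] [ 475.23787786 -233.60674868  153.01420638]
sphere [ 464.70124795 -242.7705809   139.34080396] 11.848194786967309
```

View pics/w5c.png

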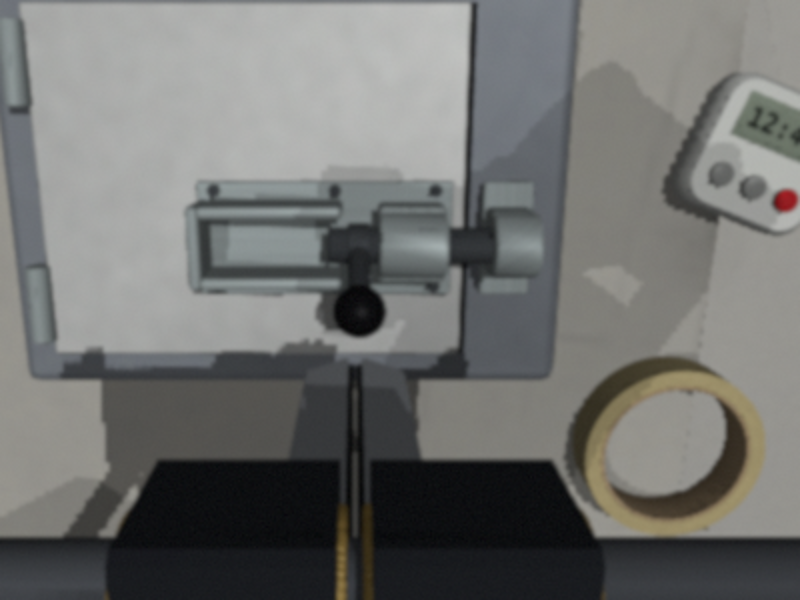

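The handle is at about 68° and the pads keep slipping off the ball. I push it the rest of the way with closed fingers from the -x side.

Emit:
servo_tool([
  [[-0.028,-0.002,0,0,0,0,1],[-0.028,-0.002,-0.08,0,0,0,1],[-0.028,-0.002,-0.127,0,0,0,1],[-0.028,-0.002,-0.127,0,0,0,1],[-0.015,-0.002,-0.127,0,0,0,1],[-0.006,-0.002,-0.127,0,0,0,1],[0.002,-0.001,-0.127,0,0,0,1],[0.01,-0.001,-0.127,0,0,0,1],[0.016,0,-0.127,0,0,0,1],[0.016,0,-0.127,0,0,0,1]],
])

```text
clock: 7.25
eef_pos: [465.4, -240.6, 135.2]
eef_rot: [3.141, -0.0, 0.07]
wrist_force: [0.2, 0.3, -0.1]
finger_gap: 0.2
finger_force: 0.0
```

```bash
python3 ball.py w6
```

```text
[ 465.13495171 -240.55469394  135.07191401] [-0.01450489  1.46859105  0.22976813] 0.45516777704195543
1376 328.72529069767444 276.7158430232558 [ 460.03035759 -250.62757834  137.48151383] [ 495.35006167 -228.71974816  164.88476034]
sphere [ 481.5016837  -240.22367551  153.72333874] 10.004217500188325
```

View pics/w6c.png

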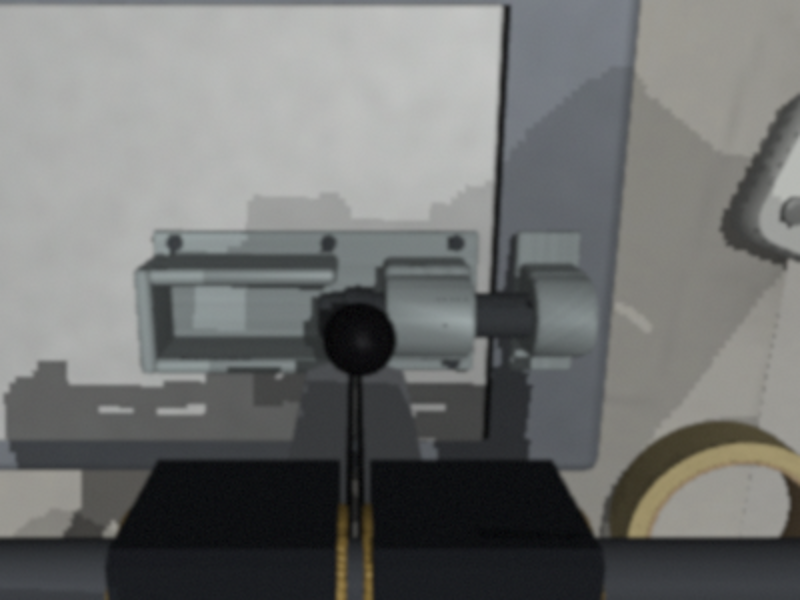

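The ball is at about (358,340) in the crop, ahead of the fingers and nearly over the rod. I measure it from its own pixels alone.

```bash
python3 -c "
from h import *
c=load('w6');P=pts(c);v,u=np.mgrid[:480,:640]
b=(np.hypot(u-329.5,v-270)<13);q=P[b]
print(q.min(0),q.max(0),np.median(q,0));f=240/np.tan(np.radians(float(c['vfov']))/2)
M=c['cam_to_world'];d=M[:3,:3]@np.array([(329.5-c['cx'])/f,(270-c['cy'])/f,1]);print('at z147',M[:3,3]+d*(147-M[2,3])/d[2])
x=np.linalg.lstsq(np.c_[2*q,np.ones(len(q))],(q**2).sum(1),rcond=None)[0];print('sphere',x[:3],np.sqrt(x[3]+x[:3]@x[:3]))
d=M[:3,:3]@np.array([(329.5-c['cx'])/f,(259-c['cy'])/f,1]);print('rod z105',M[:3,3]+d*(105-M[2,3])/d[2])
"
```

```text
[ 482.04476094 -246.34540048  149.74985298] [ 540.50356572 -234.50731848  313.23942758] [ 488.31728165 -240.37270193  153.08444849]
at z147 [ 486.28607019 -240.57714754  147.        ]
sphere [ 507.57393695 -237.74034562  233.77726763] 83.2987844887372
rod z105 [ 479.48810009 -241.35523088  105.        ]
```

Upright within about 0.1 rad. Next, move round to the ball's right side.

Emit:
servo_tool([
  [[-0.024,0,0,0,0,0,1],[-0.024,-0.066,0,0,0,0,1],[-0.024,-0.066,0,0,0,0,1],[0.04,-0.066,0,0,0,0,1],[0.04,-0.066,0,0,0,0,1],[0.04,-0.05,0,0,0,0,1],[0.039,-0.04,0,0,0,0,1],[0.037,-0.02,0,0,0,0,1],[0.0365,-0.01,0,0,0,0,1],[0.0365,-0.01,0,0,0,0,1]],
])

```text
clock: 8.3
eef_pos: [483.0, -244.8, 135.3]
eef_rot: [-3.142, -0.0, 0.07]
wrist_force: [0.4, -0.4, 0.8]
finger_gap: 0.4
finger_force: 0.0
```

```bash
python3 ball.py w7
```

```text
[ 483.13439193 -245.20753049  135.32952935] [-0.29746585 -0.01956949 -0.0804733 ] 0.2674353439383462
1350 294.63481481481483 301.28444444444443 [ 477.18798385 -254.38550359  133.48795232] [ 495.89344836 -214.4464188   164.93877458]
sphere [ 488.6787634  -234.40355631  152.25039072] 13.295539227337615
```

View pics/w7c.png

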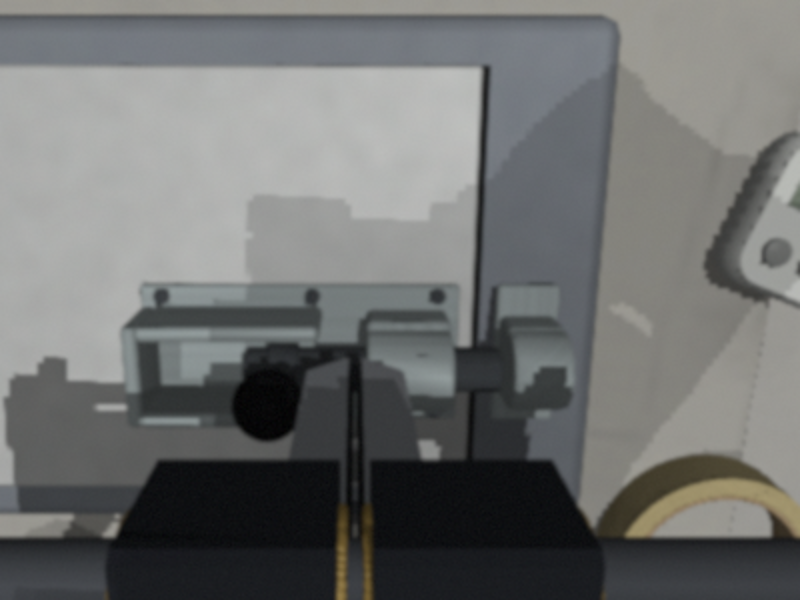

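The ball is at about (267,403) in the crop, in the slot, with the bolt about 18 mm back. I keep pushing.

Emit:
servo_tool([
  [[-0.001,0.014,0,0,0,0,1],[-0.002,0.028,0,0,0,0,1],[-0.003,0.04,0,0,0,0,1],[-0.003,0.046,0,0,0,0,1],[-0.003,0.048,0,0,0,0,1],[-0.003,0.05,0,0,0,0,1],[-0.003,0.052,0,0,0,0,1],[-0.003,0.052,0,0,0,0,1]],
])

```text
clock: 9.15
eef_pos: [481.7, -219.6, 135.0]
eef_rot: [-3.141, 0.0, 0.069]
wrist_force: [-0.0, 0.0, 0.7]
finger_gap: 0.7
finger_force: 0.5
```

Emit:
servo_tool([
  [[0,0.002,0,0,0,0,1],[0,0.004,0,0,0,0,1],[0,0.006,0,0,0,0,1],[0,0.006,0,0,0,0,1]],
])

```text
clock: 9.55
eef_pos: [481.6, -216.9, 135.1]
eef_rot: [3.141, -0.0, 0.069]
wrist_force: [0.6, -4.3, 0.2]
finger_gap: 0.2
finger_force: 2.0
```

Emit:
servo_tool([
  [[0,0.002,0,0,0,0,1],[0,0.003,0,0,0,0,1],[0,0.003,0,0,0,0,1]],
])

```text
clock: 9.85
eef_pos: [481.7, -216.3, 135.2]
eef_rot: [3.139, -0.0, 0.069]
wrist_force: [-0.7, -10.8, -1.9]
finger_gap: 0.5
finger_force: 5.5
```

The force is now climbing at a fixed position, so the bolt is at its stop. I back off and check.

Emit:
servo_tool([
  [[0,-0.02,0,0,0,0,1],[0,-0.03,0,0,0,0,1],[0,-0.03,0.08,0,0,0,1],[-0.04,-0.03,0.16,0,0,0,1],[-0.08,-0.03,0.16,0,0,0,1],[-0.08,-0.03,0.16,0,0,0,1]],
])

```text
clock: 10.45
eef_pos: [440.7, -230.3, 216.0]
eef_rot: [3.141, -0.001, 0.069]
wrist_force: [-0.5, 0.0, -0.3]
finger_gap: 0.5
finger_force: 0.0
```

```bash
python3 ball.py w8
```

```text
[ 441.38698822 -230.21647705  215.25339082] [-0.73190819  0.14052535 -0.02007074] 0.6979417321925273
537 281.52327746741156 199.27188081936686 [ 474.706353   -205.19258356  144.45725915] [ 492.0131331  -187.84822453  155.8464149 ]
sphere [ 483.41548711 -196.48956395  145.8842267 ] 8.586998905035706
```

View pics/w8c.png

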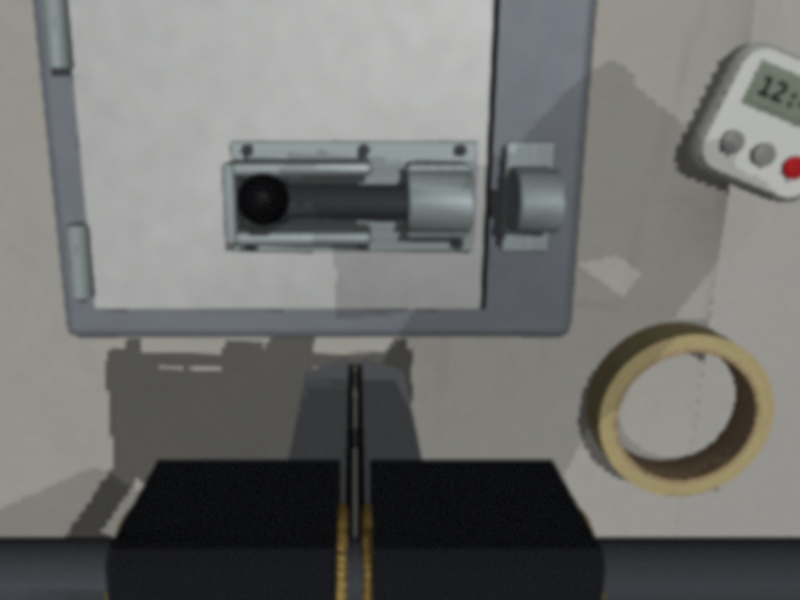

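The ball is at the far end of the slot (263,200 in the crop). It is upright, about 46 mm back, and the rod is clear of the keeper.

```bash
python3 -c "
from cell import manip
print(manip.sign_off())"
```

```text
the job is handed in; nothing more can be done
None
```

The large chest is unbolted: its handle stands upright and the bolt is back at its stop, with the arm clear and the small chest untouched; two grips slipped off the ball, so I finished by pushing with closed fingers, and handed in at about 10.5 s.

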